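# Free-running check of a dishwasher spray arm under the drying shelf

### The arm

A 7-joint arm with a two-finger parallel gripper is mounted at the origin on the work surface. World frame = base frame: x ahead of the robot, y to its left, z up, the work surface at z = 0. Lengths are in m, angles in rad, forces in N, time in s.
With the tool pointing down it reaches from about 0.35 to 0.9 m from the base axis. Payload 19.9 kg.
Tool frame: the origin (TCP) lies on the front face of the gripper's body, between the roots of the fingers; the fingertips stand 73 mm ahead of it and the grasp point (between the pads) lies 54 mm ahead of it (arm.tip_extent is the distance from the TCP to the fingertips, in m); z points along the fingers, x is the direction in which the jaws open and shut, and the axes are right-handed (so a half turn about z gives the same grasp; the last joint's range is limited). The gripper opens to 85 mm and grips with 20 to 120 N. Pads are 22 mm wide; open, the fingers measure 114 mm over their backs; the gripper's body (76 mm by 85 mm) begins 54 mm behind the grasp point. The pads swing forward as they close: fully open they stand 13 mm farther back than shut.
Start: joints at [1.06, 0.417, -0.01, 1.614, 0.005, 1.111, -0.053], TCP at [0.283, -0.557, 0.304] pointing down, gripper open.
Joint ranges: [-2.81, 2.81], [-0.39, 2.02], [-1.27, 1.25], [0.06, 2.57], [-1.19, 4.33], [0.19, 2], [-2.82, 2.82]. Speed limits (rad/s): [1.89, 1.89, 2.39, 2.39, 3.01, 3.01, 3.01].

### API

Orientations are given as a unit quaternion [x, y, z, w].
In Python, from workcell import arm, eyes gives the robot as it stands. The module is installed in compiled form; this text tells all that it offers.
- The arm moves only by the tool apply_moves, never from a script. Its argument "rows" is one flat list of numbers, 7 for each row, row after row: the shift along the tool's x, y, z in cm, then the turn, a rotation vector about the tool's x, y, z in degrees, then the finger opening in cm, from 0 to 8.54. In form: [tx, ty, tz, wx, wy, wz, fingers, tx, ty, tz, wx, wy, wz, fingers, ...]. A call has exactly 10 rows; each row is the pose to reach, as a shift and turn from the pose commanded when the call began, along the tool's axes at that moment; what a row does not reach only later rows make up. A row lasts 1/8 s, in which the tool goes at most 62.5 mm and 10.7 degrees, less where a joint would pass 70% of its speed; a pose out of reach is approached as far as the arm can. A call with a gripper value outside its range is refused whole. The fingers move at their own pace and stop on an object; the grip force is fixed at half the most. Time passes only in rows, so rows that repeat a pose let the fingers close, or fill a call up. It gives the time, the measured TCP pose, the force and the opening at its end, in the units of the state.
- arm.get_state(): the state, without advancing time (a new reading comes with each control period).
- eyes.capture(name): name is "scene" or "top"; returns a dict with "image" (384x512x3 uint8, blue, green, red), "range_z" (384x512 float32, m along the optical axis (not along the pixel's ray), 0 where there is no reading), "K" (3x3 intrinsics, pixels), "k1" (the pictures are not rectified: a ray, as slopes to the right and down, at radius r is drawn at 1 + k1 r^2 times it, then the intrinsics apply), "R" (3x3) and "t" (3): a world point X has camera coordinates R X + t. Camera axes: x right, y down, z forward; pixel columns grow to the right and rows downward; lengths in m; the calibration is good to about 2 mm. A picture is of the moment at which its call begins.
- arm.finish_job(): hands the job in, once; it reports no verdict.
The state is a dict: "t": time; "qpos": joint angles; "qvel": joint speeds; "tau": joint torques, N m; "tcp_pos": TCP position; "tool_rot": TCP orientation; "force": force on the tool from outside, world axes, zero at the start; "wrist_torque": the same for the moment, N m; "grip_width": opening from 0.0 (shut) to 1.0 (fully open).
Only numpy, scipy, OpenCV 4.12 (cv2) and the standard library are available. Lean on these libraries where they do the work, as an engineer would, in place of code of your own. Each camera call takes 0.05 s, during which the arm holds its last target.

### The job

The upper basket of the dishwasher lies upside down on the block, half under the wire drying shelf, with its two-bladed spray arm fitted on top. Check that the spray arm runs free: turn it by hand, gently and steadily and never flicking it, anticlockwise as seen from above, through at least one full turn, and carry on until it next lies along the basket's long sides, ready to go back in the machine. Then let go of it; do not knock the drying shelf, and leave the other things on the block where they are.

Things in the scene. Friction and masses are not known exactly. Their poses are not given: they have to be found in the camera images.
- basket: Upside-down white wire basket, fixed, 370 mm along its x, 474 mm along its y (the long sides). Origin on the block under its centre, z up; the spray arm's upright pivot axis runs through it. Its floor grid is on top, wires up to 128 mm above the block. On the grid, from pivot to the +y end, lies a white duct 34 mm wide, top 140 mm above the block.
- spray_arm: Grey plastic spray arm turning on the pivot. Origin on the pivot axis at block height, z up; two equal straight blades run along its +y and -y, each 36 mm wide, 155 to 175 mm above the block, round tip 178 mm from the axis. Hub 72 mm diameter, white nut on it up to 198 mm above the block. About 0.17 kg; drag about 0.04 N m, so it stops as soon as it is no longer pushed.
- tip_a (a point): End of the blade that runs along the spray arm's +y, mid-thickness, 178 mm from the pivot axis, 165 mm above the block.
- tip_b (a point): End of the other blade, opposite.
- spray_turn (a joint): Turn of the spray arm on the basket, rad; grows anticlockwise seen from above and keeps counting past a full turn (no stop). At 0 the blades lie along the basket's y (long sides), blade a to +y. It starts somewhere between -2.7 and -0.4.
- dish_shelf: Fixed wire shelf on four legs over the basket's far half. Origin on the block under the middle of its front rail, which runs along its y and passes above the pivot, within 10 mm in x; it reaches 221 mm along +x. Lowest wires 309 mm above the block. 682 mm long, legs at y = +-335 mm. Bowls and tumblers on it, up to 415 mm. An upright hand cannot get beneath it.
- micro_filter: Bystander: grey cylindrical micro filter, 80 mm diameter, 120 mm tall, standing at one short end of the basket. Origin at the centre of its underside.
- scraper: Bystander: red silicone scraper lying flat, 180 mm long, up to 75 mm wide, 12 mm thick. Origin at its underside near its middle.
- mug: Bystander: upturned white mug, 82 mm diameter, 95 mm tall, handle at its +y. Origin on the block under its centre.
- lower_arm: Bystander: the detached lower spray arm lying loose on the block, 446 mm long, 46 mm wide, 40 mm high. Origin under its centre, long along its x.

How it is judged:
By the outcome, as a careful person would: the job done as asked, in the order asked, and still so for the second after the job is handed in, with the robot touching nothing.
It also fails if it takes over 69 s, if anything falls off the work surface, if the arm or the gripper's body presses on something with over 40 N, if the wrist force passes 120 N, or if a joint passes its speed limit or range.

## Working session

There is one attempt and no reset: what is moved stays moved. The work goes in short steps, Python scripts to look and compute and a tool call to move; the robot and the scene stay as the last step left them, time stands still between calls to the robot, and variables do not carry over. Pictures are saved under pics/ and viewed, and the job is handed in when it is done.

Besides the shell and the picture viewer there is one more tool, called by a JSON object that holds its "name" and its "arguments", one argument or row to a line. apply_moves: Moves the arm, as the interface text tells. Its arguments: {"type":"object","properties":{"rows":{"type":"array","items":{"type":"number"}}},"required":["rows"]}

```bash
mkdir -p pics
python3 - <<'E'
from workcell import arm, eyes
import cv2,numpy as np
print(arm.get_state(), arm.tip_extent)
for n in("scene","top"):
    d=eyes.capture(n); cv2.imwrite(f"pics/{n}0.png",d["image"]); np.savez(f"{n}0.npz",**d)
    print(n,d["K"],d["k1"],d["R"],d["t"], -d["R"].T@d["t"])
E
```

```text
{'t': 0.0, 'qpos': array([ 1.05950914,  0.41798097, -0.01031097,  1.6142115 ,  0.00466458,
        1.11072543, -0.05299416]), 'qvel': array([ 0.00106042, -0.00212107, -0.00050357, -0.00028457,  0.00040072,
        0.00012067,  0.00067427]), 'tau': array([ 1.12469195e-03, -8.64448857e+01,  6.79437742e-01, -4.34899628e+01,
        1.90654682e-02,  7.43462326e-03, -2.30444826e-06]), 'tcp_pos': array([ 0.28281351, -0.55703546,  0.30324012]), 'tool_rot': array([ 8.52262010e-01, -5.23114752e-01, -5.69695660e-04, -3.14202443e-04]), 'force': array([0.88829877, 0.16691788, 0.21099609]), 'wrist_torque': array([-0.00139197, -0.02179788, -0.02419505]), 'grip_width': 1.0012630420218944} 0.0726
scene [[484.42033551   0.         246.63387217]
 [  0.         484.42033551 196.39959147]
 [  0.           0.           1.        ]] 0.04608501981858552 [[ 0.99866373 -0.0490081  -0.01639987]
 [-0.04847737 -0.7784037  -0.62588947]
 [ 0.01790793  0.62584814 -0.77973932]] [-0.53334602  0.10926022  1.88496747] [ 0.5041741  -1.1207931   1.52942128]
top [[492.01281519   0.         255.33180016]
 [  0.         492.01281519 187.23329948]
 [  0.           0.           1.        ]] -0.008501010234909488 [[ 0.00814176 -0.99996397  0.00240144]
 [-0.98971292 -0.00840129 -0.14282067]
 [ 0.1428357  -0.00121393 -0.98974567]] [-0.01364928  0.54028971  1.95881374] [ 0.2550543  -0.0067318   2.01592473]
```

View pics/scene0.png

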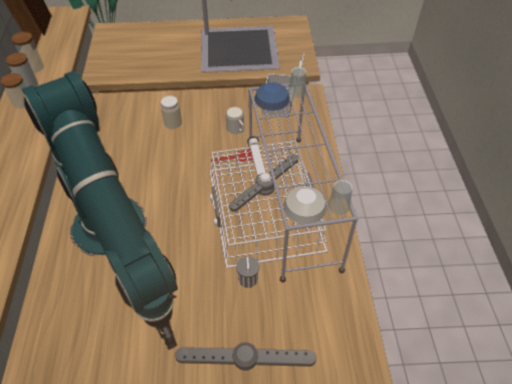

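View pics/top0.png

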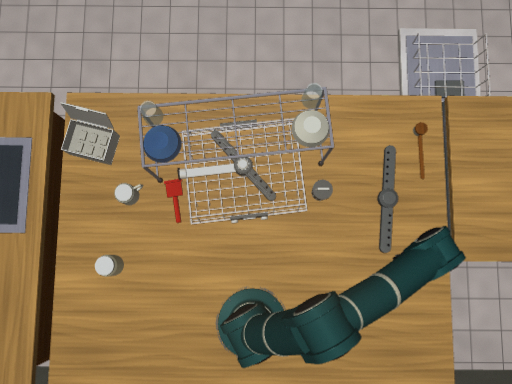

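```bash
cat > h.py <<'E'
import cv2,numpy as np
def load(n): return dict(np.load(n+'.npz'))
def ray(d,u,v):
    K=d["K"];k1=float(d["k1"]);x=(u-K[0,2])/K[0,0];y=(v-K[1,2])/K[1,1]
    rd=np.hypot(x,y); r=rd
    for _ in range(20): r=rd/(1+k1*r*r)
    s=r/rd if rd>0 else 1
    return d["R"].T@np.array([x*s,y*s,1.]), -d["R"].T@d["t"]
def onz(d,u,v,z):
    r,c=ray(d,u,v); return c+r*(z-c[2])/r[2]
def proj(d,X):
    c=d["R"]@np.array(X)+d["t"];x,y=c[:2]/c[2];f=1+float(d["k1"])*(x*x+y*y)
    return np.array([d["K"][0,0]*x*f+d["K"][0,2],d["K"][1,1]*y*f+d["K"][1,2]])
E
python3 - <<'E'
from h import *
d=load("top0");im=d["image"]
cv2.imwrite("pics/topz.png",cv2.resize(im[80:240,120:350],None,fx=3.4,fy=3.4,interpolation=cv2.INTER_CUBIC))
d=load("scene0");im=d["image"]
cv2.imwrite("pics/scz.png",cv2.resize(im[60:300,190:380],None,fx=2.5,fy=2.5,interpolation=cv2.INTER_CUBIC))
E
```

```text
(no output)
```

View pics/topz.png

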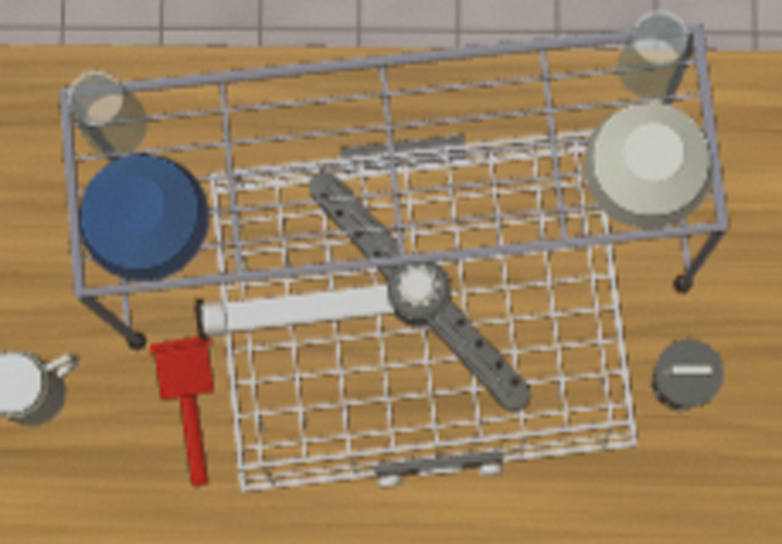

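View pics/scz.png

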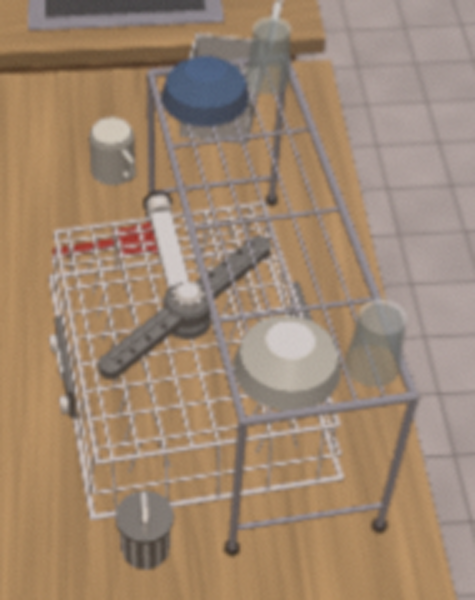

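Run:
```python
from h import *
d=load("top0")
P=lambda u,v,z:onz(d,120+(u+.5)/3.4-.5,80+(v+.5)/3.4-.5,z)
for n,u,v,z in [("nut",417,284,.198),("hub",416,289,.175),("tipfar",316,176,.175),("tipnear",522,405,.175),("c+y+x",215,178,.128),("c-y+x",598,132,.128),("c+y-x",241,488,.0),("c-y-x",633,440,.0),("railL",80,292,.31),("railR",727,229,.31),("ductend",203,319,.14),("filter",688,374,.12),("mug",12,382,.095)]:
    print(n,P(u,v,z).round(4))
# range-based check
s=load("scene0")
def P3(d,u,v):
    u=int(round(u));v=int(round(v)); z=d["range_z"][v,u]; r,c=ray(d,u,v); return c+r*z
for u,v in [(417,287),(316,176),(330,195),(350,215),(522,405),(505,385),(480,355),(80,292),(727,229),(300,272),(600,241)]:
    print(u,v,P3(d,120+u/3.4,80+v/3.4).round(3))
S=lambda u,v,z:onz(s,190+(u+.5)/2.5-.5,60+(v+.5)/2.5-.5,z)
for n,u,v,z in [("nut",187,294,.198),("tipfar",265,242,.165),("tipnear",105,368,.165),("railL",152,75,.31),("railR",240,418,.31)]: print(n,S(u,v,z).round(4))
```

```text
nut [0.6084 0.0408 0.198 ]
hub [0.6071 0.0424 0.175 ]
tipfar [0.7361 0.157  0.175 ]
tipnear [ 0.4774 -0.0766  0.175 ]
c+y+x [0.745  0.2782 0.128 ]
c-y+x [ 0.8039 -0.1659  0.128 ]
c+y-x [0.395 0.255 0.   ]
c-y-x [ 0.457  -0.2177  0.    ]
railL [0.5752 0.3872 0.31  ]
railR [ 0.6478 -0.2848  0.31  ]
ductend [0.5771 0.2852 0.14  ]
filter [ 0.5214 -0.2686  0.12  ]
mug [0.5089 0.5113 0.095 ]
417 287 [0.607 0.038 0.188]
316 176 [0.734 0.155 0.175]
330 195 [0.715 0.14  0.174]
350 215 [0.692 0.117 0.17 ]
522 405 [ 0.476 -0.08   0.177]
505 385 [ 0.499 -0.061  0.177]
480 355 [ 0.535 -0.03   0.166]
80 292 [0.572 0.382 0.318]
727 229 [ 0.72  -0.338 -0.003]
300 272 [0.593 0.157 0.332]
600 241 [ 0.63  -0.151  0.318]
nut [0.604  0.0328 0.198 ]
tipfar [0.7341 0.1596 0.165 ]
tipnear [ 0.4802 -0.0701  0.165 ]
railL [0.5735 0.3914 0.31  ]
railR [ 0.6459 -0.2693  0.31  ]
```

```bash
cat >> h.py <<'E'
from scipy.spatial.transform import Rotation as Ro
PIV=np.array([.607,.041])
def Rt(yaw,tilt):
    a,b=np.radians([yaw,tilt])
    z=np.array([np.sin(b)*np.cos(a),np.sin(b)*np.sin(a),-np.cos(b)])
    x=np.array([np.cos(b)*np.cos(a),np.cos(b)*np.sin(a),np.sin(b)])
    return np.stack([x,np.cross(z,x),z],1)
def tip(az,r,off,z):
    "point r along blade azimuth az(deg), off = CW(trailing) offset m"
    a=np.radians(az);u=np.array([np.cos(a),np.sin(a)]);n=np.array([-u[1],u[0]])
    return np.r_[PIV+r*u-off*n,z]
def rows(wps,ext=.0726,s=None):
    "wps: list of (tipxyz,yaw,tilt)"
    from workcell import arm
    s=s or arm.get_state();R0=Ro.from_quat(s["tool_rot"]).as_matrix();p0=s["tcp_pos"]
    out=[]
    for t,y,b in wps:
        R=Rt(y,b);p=np.array(t)-ext*R[:,2]
        d=R0.T@(p-p0)*100;w=np.degrees(Ro.from_matrix(R0.T@R).as_rotvec())
        out.append(np.r_[d.round(1),w.round(0),0]+0.)
    while len(out)<10: out.append(out[-1])
    print(", ".join(",".join(f"{v:g}" for v in o) for o in out))
def lerp(a,b,n):
    return [tuple(np.array(x)+(np.array(y)-np.array(x))*k/n for x,y in zip(a,b)) for k in range(1,n+1)]
def now(ext=.0726):
    from workcell import arm
    s=arm.get_state();R=Ro.from_quat(s["tool_rot"]).as_matrix()
    t=s["tcp_pos"]+ext*R[:,2]; tilt=np.degrees(np.arccos(-R[2,2])); yaw=np.degrees(np.arctan2(R[1,0],R[0,0]))
    print("t",round(s["t"],2),"tip",t.round(4),"yaw",yaw.round(1),"tilt",tilt.round(1),"F",s["force"].round(1),"g",round(s["grip_width"],2),"q",s["qpos"].round(2),"rel",(t[:2]-PIV).round(3),"ext",arm.tip_extent)
    return s
E
python3 - <<'E'
from h import *
s=now()
tgt=tip(-138,.13,.05,.24); print(tgt)
a=(np.array([.2828,-.557,.231]),-63.,0.)
b=(tgt,7.,15.)
rows(lerp(a,b,10))
E
```

```text
t 0.1 tip [ 0.2828 -0.557   0.2307] yaw -63.1 tilt 0.1 F [ 0.4 -0.8  0.2] g 1.0 q [ 1.06  0.42 -0.01  1.61  0.    1.11 -0.05] rel [-0.324 -0.598] ext 0.0726
[ 0.47693464 -0.00882974  0.24      ]
-4.2,-4.2,-0.1,0,2,-7,0, -8.4,-8.3,-0.2,0,3,-14,0, -12.6,-12.4,-0.3,1,5,-21,0, -16.7,-16.5,-0.3,1,6,-28,0, -20.8,-20.5,-0.4,2,7,-35,0, -24.9,-24.5,-0.5,3,9,-42,0, -28.9,-28.5,-0.5,4,10,-49,0, -32.9,-32.4,-0.6,6,11,-56,0, -36.9,-36.4,-0.6,7,12,-63,0, -40.7,-40.4,-0.6,9,13,-70,0
```

{"name": "apply_moves", "arguments": {
  "rows": [-4.2,-4.2,-0.1,0,2,-7,0,-8.4,-8.3,-0.2,0,3,-14,0,-12.6,-12.4,-0.3,1,5,-21,0,-16.7,-16.5,-0.3,1,6,-28,0,-20.8,-20.5,-0.4,2,7,-35,0,-24.9,-24.5,-0.5,3,9,-42,0,-28.9,-28.5,-0.5,4,10,-49,0,-32.9,-32.4,-0.6,6,11,-56,0,-36.9,-36.4,-0.6,7,12,-63,0,-40.7,-40.4,-0.6,9,13,-70,0]
}}

```text
t: 1.35
tcp_pos: [0.4591, -0.0095, 0.31]
tool_rot: [0.989, 0.066, 0.129, -0.007]
force: [0.5, -0.7, -0.7]
grip_width: 0.001
```

Run:
```python
from h import *
from workcell import eyes
s=now()
for n in("scene","top"):
    d=eyes.capture(n); np.savez(n+"1.npz",**d)
    im=d["image"]; 
    im=im[60:300,150:380] if n=="scene" else im[80:330,130:370]
    cv2.imwrite(f"pics/{n}1.png",cv2.resize(im,None,fx=2.4,fy=2.4,interpolation=cv2.INTER_CUBIC))
```

```text
t 1.35 tip [ 0.4776 -0.0072  0.2398] yaw 7.6 tilt 14.9 F [ 0.5 -0.7 -0.7] g 0.0 q [ 0.53  0.02 -0.57  2.12 -0.01  0.74  0.11] rel [-0.129 -0.048] ext 0.0726
```

View pics/scene1.png

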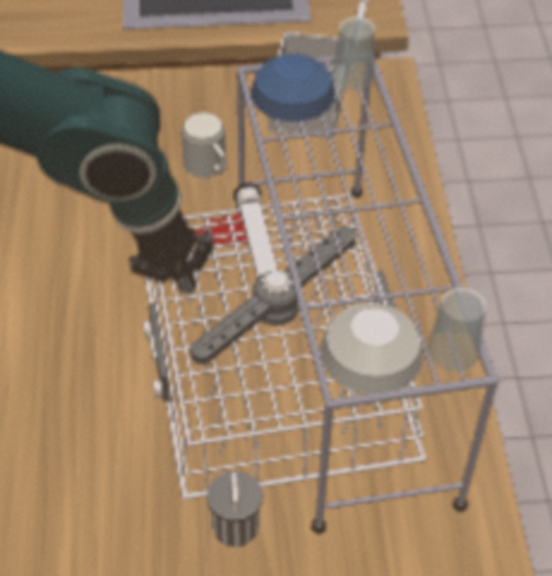

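View pics/top1.png

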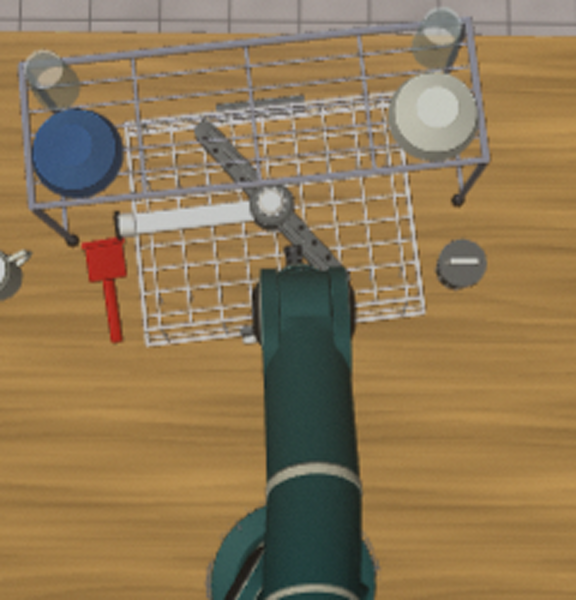

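Run:
```python
from h import *
w=[(tip(-147,.13,.031,z),7,15) for z in (.215,.185,.158)]
w+=[(tip(-147+5*k,.13,.031,.158),7,15+1*k) for k in range(1,8)]
rows(w)
```

```text
-0.4,-0.1,2.5,0,0,1,0, -1.1,-0.1,5.4,0,0,1,0, -1.8,-0.1,8,0,0,1,0, -1.7,1.1,8.1,0,1,1,0, -1.4,2.2,8.2,0,2,1,0, -1.1,3.2,8.3,0,3,1,0, -0.7,4.2,8.5,0,4,1,0, -0.2,5.2,8.6,0,5,1,0, 0.4,6.1,8.8,0,6,1,0, 1.1,6.9,9.1,0,7,1,0
```

{"name": "apply_moves", "arguments": {
  "rows": [-0.4,-0.1,2.5,0,0,1,0,-1.1,-0.1,5.4,0,0,1,0,-1.8,-0.1,8,0,0,1,0,-1.7,1.1,8.1,0,1,1,0,-1.4,2.2,8.2,0,2,1,0,-1.1,3.2,8.3,0,3,1,0,-0.7,4.2,8.5,0,4,1,0,-0.2,5.2,8.6,0,5,1,0,0.4,6.1,8.8,0,6,1,0,1.1,6.9,9.1,0,7,1,0]
}}

```text
t: 2.7
tcp_pos: [0.502, -0.0764, 0.2249]
tool_rot: [0.98, 0.054, 0.19, -0.012]
force: [0.2, -0.2, 0.3]
grip_width: -0.001
```

```bash
cat > look.py <<'E'
import sys
from h import *
from workcell import eyes
now()
k=sys.argv[1]; big=None
o=[]
for n in("scene","top"):
    d=eyes.capture(n); np.savez(n+k+".npz",**d)
    im=d["image"]; im=im[120:280,190:350] if n=="scene" else im[100:260,160:320]
    o.append(cv2.resize(im,None,fx=2.45,fy=2.45,interpolation=cv2.INTER_CUBIC))
cv2.imwrite(f"pics/both{k}.png",np.hstack(o))
E
python3 look.py 2
```

```text
t 2.7 tip [ 0.5289 -0.0732  0.1576] yaw 6.3 tilt 21.9 F [ 0.2 -0.2  0.3] g -0.0 q [ 0.62  0.23 -0.54  2.17  0.08  0.4   0.16] rel [-0.078 -0.114] ext 0.0726
```

View pics/both2.png

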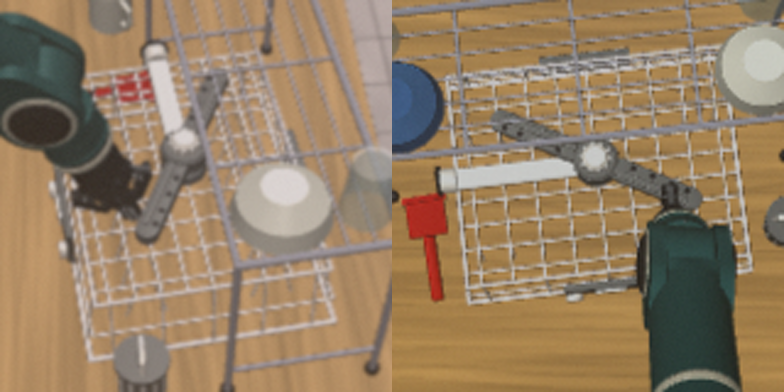

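```bash
cat > ang.py <<'E'
from h import *
def ang(k,lo,hi):
    "blade azimuth from top depth, among azimuths lo..hi deg"
    d=load("top"+str(k)); im=d["image"].astype(int)
    v,u=np.mgrid[90:260,150:340]; v=v.ravel();u=u.ravel()
    K=d["K"];x=(u-K[0,2])/K[0,0];y=(v-K[1,2])/K[1,1]; k1=float(d["k1"]);r2=x*x+y*y;s=1/(1+k1*r2)
    z=d["range_z"][v,u]; X=(np.stack([x*s*z,y*s*z,z],1)-d["t"])@d["R"]
    rel=X[:,:2]-PIV; r=np.hypot(*rel.T); az=np.degrees(np.arctan2(rel[:,1],rel[:,0]))
    c=im[v,u]; 
    m=(abs(X[:,2]-.172)<.012)&(r>.07)&(r<.172)&((az-lo)%360<(hi-lo))&(c.max(1)<140)&(c.max(1)-c.min(1)<35)
    w=(az[m]-lo)%360+lo
    print("n",m.sum(),"az median",np.median(w).round(1),"spread",np.percentile(w,[10,90]).round(1))
E
python3 - <<'E'
from ang import *
ang(0,0,90); ang(0,-180,-90); ang(2,30,110)
E
```

```text
n 204 az median 42.3 spread [35.4 49.6]
n 245 az median -137.2 spread [-144.2 -130.1]
n 193 az median 67.4 spread [60.4 74.5]
```

Run:
```python
from h import *
rows([(tip(-112+4*k,.13+.0015*k,.031,.158),7,22+1.2*k) for k in range(1,11)])
```

```text
0.6,0.2,0.2,0,1,-1,0, 1.1,0.9,0.5,0,3,-1,0, 1.7,1.5,0.8,0,4,-1,0, 2.3,2.1,1.1,0,5,-1,0, 2.9,2.7,1.4,0,6,-1,0, 3.6,3.1,1.8,0,7,-1,0, 4.4,3.5,2.2,0,9,-1,0, 5.2,3.9,2.6,0,10,-1,0, 6,4.2,3,0,11,-1,0, 6.8,4.3,3.4,0,12,-1,0
```

{"name": "apply_moves", "arguments": {
  "rows": [0.6,0.3,0.2,0,1,0,0,1.1,0.9,0.5,0,3,0,0,1.7,1.5,0.8,0,4,0,0,2.3,2.1,1.1,0,5,0,0,2.9,2.7,1.4,0,6,0,0,3.6,3.1,1.8,0,7,0,0,4.4,3.5,2.2,0,9,0,0,5.2,3.9,2.6,0,10,0,0,6,4.2,3,0,11,0,0,6.8,4.3,3.4,0,12,0,0]
}}

```text
t: 4.05
tcp_pos: [0.5823, -0.1099, 0.219]
tool_rot: [0.955, 0.053, 0.29, -0.018]
force: [0.7, 0.9, -1.2]
grip_width: -0.003
```

```bash
python3 look.py 3; python3 -c "
from ang import *
ang(3,80,150)"
```

```text
t 4.05 tip [ 0.6225 -0.1051  0.1587] yaw 6.3 tilt 33.8 F [ 0.7  0.9 -1.2] g -0.0 q [ 0.78  0.39 -0.68  2.08  0.33  0.19  0.02] rel [ 0.015 -0.146] ext 0.0726
n 244 az median 107.1 spread [100.  113.7]
```

View pics/both3.png

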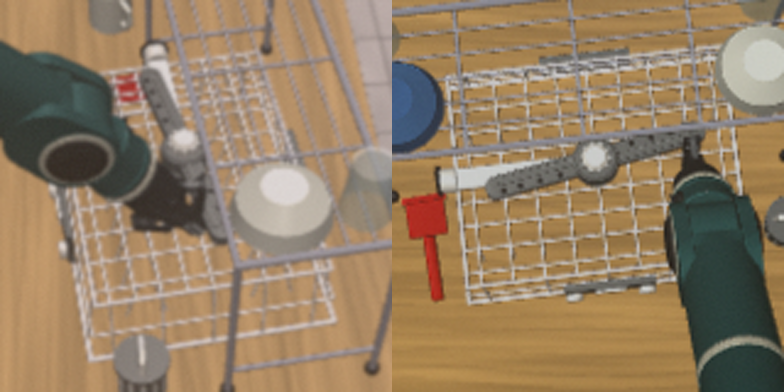

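Run:
```python
from h import *
T=33.
w=[(tip(a,.15,.031,.158),6,T) for a in (-70.5,-67,-64)]
w+=[(w[-1][0]-np.r_[.02,0,0],6,T)]
C=(np.array([.545,-.105,.235]),6,T)
w+=lerp(w[-1],C,3)
D=(np.array([.53,.20,.235]),6,T)
w+=lerp(C,D,6)[:3]
for a in w: print(np.round(a[0],3))
rows(w)
```

```text
[ 0.628 -0.111  0.158]
[ 0.637 -0.109  0.158]
[ 0.645 -0.107  0.158]
[ 0.625 -0.107  0.158]
[ 0.598 -0.107  0.184]
[ 0.572 -0.106  0.209]
[ 0.545 -0.105  0.235]
[ 0.542 -0.054  0.235]
[ 0.54  -0.003  0.235]
[0.538 0.048 0.235]
0.5,0.5,0.3,0,-1,0,0, 1.2,0.5,0.8,0,-1,0,0, 1.9,0.4,1.3,0,-1,0,0, 0.3,0.1,0.2,0,-1,0,0, -0.5,-0.2,-3.4,0,-1,0,0, -1.3,-0.6,-7,0,-1,0,0, -2,-1,-10.6,0,-1,0,0, -1.8,-6.1,-10.4,0,-1,0,0, -1.5,-11.2,-10.2,0,-1,0,0, -1.3,-16.3,-10.1,0,-1,0,0
```

{"name": "apply_moves", "arguments": {
  "rows": [0.5,0.4,0.3,0,-1,0,0,1.2,0.5,0.8,0,-1,0,0,1.9,0.4,1.3,0,-1,0,0,0.3,0.1,0.2,0,-1,0,0,-0.5,-0.2,-3.4,0,-1,0,0,-1.3,-0.6,-7,0,-1,0,0,-2,-1,-10.6,0,-1,0,0,-1.8,-6.1,-10.4,0,-1,0,0,-1.5,-11.2,-10.2,0,-1,0,0,-1.3,-16.3,-10.1,0,-1,0,0]
}}

```text
t: 5.4
tcp_pos: [0.4976, 0.0398, 0.2968]
tool_rot: [0.958, 0.052, 0.282, -0.017]
force: [1.1, -1.1, -0.3]
grip_width: 0.002
```

```bash
python3 look.py 4; python3 -c "
from ang import *
ang(4,95,135);ang(4,-90,-40)"
python3 - <<'E'
from h import *
for T in (33.,):
    a=114; H=tip(a,.15,.058,.160); print("hook",H)
    z=Rt(6,T)[:,2]; pre=H-.085*z; print(pre)
E
```

```text
t 5.4 tip [0.5367 0.0444 0.2358] yaw 6.2 tilt 32.8 F [ 1.1 -1.1 -0.3] g 0.0 q [ 0.89  0.07 -1.05  2.22  0.24  0.33 -0.24] rel [-0.07   0.003] ext 0.0726
n 243 az median 115.0 spread [108.  122.5]
n 167 az median -65.8 spread [-73.7 -59.1]
hook [0.59897514 0.20162254 0.16      ]
[0.55293443 0.19678347 0.231287  ]
```

View pics/both4.png

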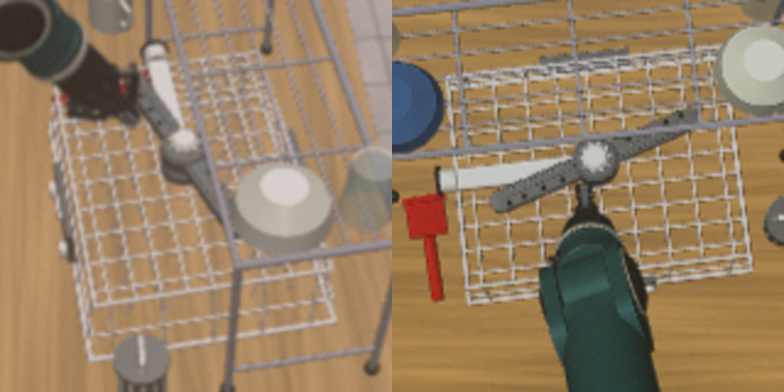

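Run:
```python
from h import *
T=33.
H=(tip(115,.15,.060,.158),6,T); pre=(H[0]-.085*Rt(6,T)[:,2],6,T)
c=(np.array([.5367,.0444,.2358]),6,T)
w=lerp(c,pre,3)+lerp(pre,H,4)
w+=[(tip(115,.15,.048,.158),6,T),(tip(118,.15,.045,.158),6,T),(tip(122,.15,.044,.158),6,T)]
for a in w: print(np.round(a[0],3))
rows(w)
```

```text
[0.542 0.095 0.234]
[0.547 0.146 0.231]
[0.552 0.197 0.229]
[0.563 0.199 0.211]
[0.575 0.2   0.194]
[0.586 0.201 0.176]
[0.598 0.202 0.158]
[0.587 0.197 0.158]
[0.576 0.195 0.158]
[0.565 0.192 0.158]
0.8,-4.6,0.8,-1,0,1,0, 1.6,-9.6,1.6,-1,0,1,0, 2.4,-14.6,2.4,-1,0,1,0, 2.4,-14.5,4.5,-1,0,1,0, 2.4,-14.5,6.6,-1,0,1,0, 2.4,-14.5,8.8,-1,0,1,0, 2.4,-14.5,10.9,-1,0,1,0, 1.4,-14.1,10.3,-1,0,1,0, 0.5,-14,9.7,-1,0,1,0, -0.5,-13.8,9,-1,0,1,0
```

{"name": "apply_moves", "arguments": {
  "rows": [0.8,-4.8,0.8,0,0,0,0,1.6,-9.8,1.6,0,0,0,0,2.4,-14.8,2.4,0,0,0,0,2.4,-14.8,2.4,0,0,0,0,2.4,-14.7,4.5,0,0,0,0,2.4,-14.7,6.6,0,0,0,0,2.4,-14.7,8.8,0,0,0,0,2.4,-14.7,10.8,0,0,0,0,2.4,-14.7,10.8,0,0,0,0,2.4,-14.7,10.8,0,0,0,0]
}}

```text
t: 6.75
tcp_pos: [0.5591, 0.1939, 0.2192]
tool_rot: [0.958, 0.053, 0.281, -0.017]
force: [-0.2, -1.3, 0.4]
grip_width: 0.001
```

```bash
python3 look.py 5; python3 -c "
from ang import *
ang(5,95,135);ang(5,-90,-40)"
```

```text
t 6.75 tip [0.5981 0.1985 0.1581] yaw 6.3 tilt 32.7 F [-0.2 -1.3  0.4] g 0.0 q [ 0.15  0.4  -0.72  2.08  1.21  0.47 -1.38] rel [-0.009  0.157] ext 0.0726
n 159 az median 115.2 spread [106.8 123.4]
n 164 az median -66.0 spread [-73.6 -59.2]
```

View pics/both5.png

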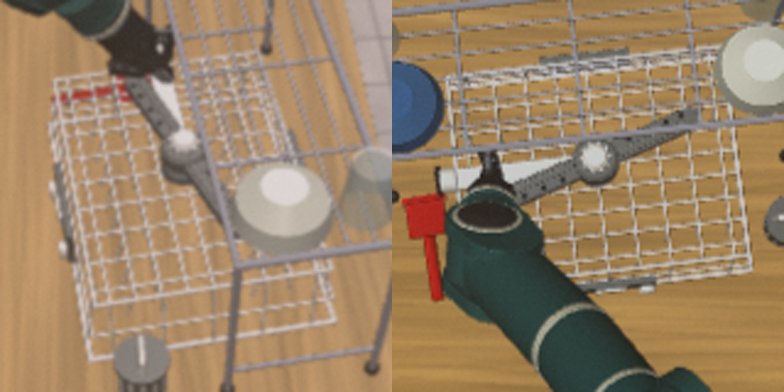

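Run:
```python
from h import *
w=[(tip(115,.15,.053,.158),6,32.7)]
w+=[(tip(115+4.5*k,.15-.002*k,.047-.0015*k,.158),6,32.7-1.5*k) for k in range(1,10)]
for a in w: print(np.round(a[0],3))
rows(w)
```

```text
[0.592 0.199 0.158]
[0.574 0.192 0.158]
[0.562 0.187 0.158]
[0.551 0.18  0.158]
[0.54  0.173 0.158]
[0.53  0.165 0.158]
[0.522 0.156 0.158]
[0.514 0.147 0.158]
[0.507 0.137 0.158]
[0.501 0.126 0.158]
-0.6,-0.2,-0.3,0,0,0,0, -1.9,0.3,-1.3,0,-2,0,0, -2.8,0.7,-2,0,-3,0,0, -3.6,1.2,-2.6,0,-5,0,0, -4.3,1.8,-3.2,0,-6,0,0, -5,2.5,-3.8,0,-8,0,0, -5.7,3.3,-4.3,0,-9,0,0, -6.2,4.2,-4.7,0,-11,0,0, -6.7,5.1,-5.1,0,-12,0,0, -7.1,6,-5.5,0,-14,0,0
```

{"name": "apply_moves", "arguments": {
  "rows": [-0.9,-0.1,-0.6,0,0,0,0,-1.9,0.3,-1.3,0,-2,0,0,-2.8,0.7,-2,0,-3,0,0,-3.6,1.2,-2.6,0,-5,0,0,-4.3,1.8,-3.2,0,-6,0,0,-5,2.5,-3.8,0,-8,0,0,-5.7,3.3,-4.3,0,-9,0,0,-6.2,4.2,-4.7,0,-11,0,0,-6.7,5.1,-5.1,0,-12,0,0,-7.1,6,-5.5,0,-14,0,0]
}}

```text
t: 8.1
tcp_pos: [0.476, 0.1237, 0.2265]
tool_rot: [0.985, 0.055, 0.162, -0.01]
force: [-0.5, 0.6, 0.4]
grip_width: -0.001
```

```bash
python3 look.py 6; python3 -c "
from ang import *
ang(6,-70,10)"
python3 - <<'E'
from h import *
w=[(tip(155.5+5*k,.132,.0325,.158),6,19-.4*k) for k in range(1,11)]
rows(w)
E
```

```text
t 8.1 tip [0.4991 0.1264 0.1577] yaw 6.3 tilt 18.7 F [-0.5  0.6  0.4] g -0.0 q [ 0.53  0.3  -0.99  2.17  0.65  0.58 -0.8 ] rel [-0.108  0.085] ext 0.0726
n 207 az median -24.6 spread [-31.5 -17.7]
-0.7,0.9,-0.3,0,0,0,0, -1.3,1.9,-0.5,0,-1,0,0, -1.8,2.9,-0.7,0,-1,0,0, -2.3,3.9,-0.9,0,-1,0,0, -2.7,5,-1,0,-2,0,0, -3,6.2,-1.1,0,-2,0,0, -3.1,7.3,-1.2,0,-3,0,0, -3.2,8.5,-1.3,0,-3,0,0, -3.2,9.7,-1.3,0,-3,0,0, -3.1,10.9,-1.2,0,-4,0,0
```

View pics/both6.png

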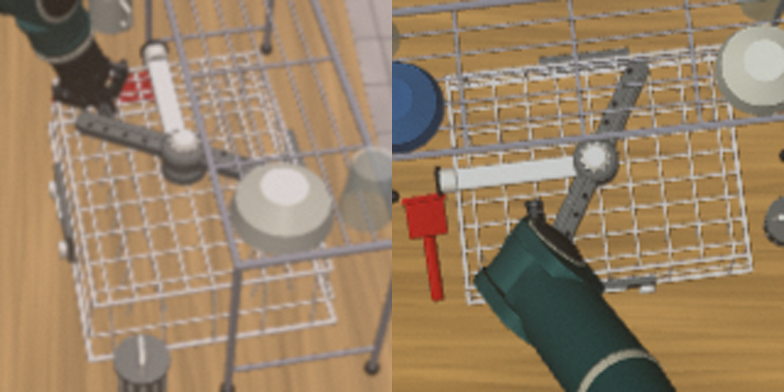

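{"name": "apply_moves", "arguments": {
  "rows": [-0.7,0.9,-0.3,0,0,0,0,-1.3,1.9,-0.5,0,-1,0,0,-1.8,2.9,-0.7,0,-1,0,0,-2.3,3.9,-0.9,0,-1,0,0,-2.7,5,-1,0,-2,0,0,-3,6.2,-1.1,0,-2,0,0,-3.1,7.3,-1.2,0,-3,0,0,-3.2,8.5,-1.3,0,-3,0,0,-3.2,9.7,-1.3,0,-3,0,0,-3.1,10.9,-1.2,0,-4,0,0]
}}

```text
t: 9.45
tcp_pos: [0.456, 0.0114, 0.2274]
tool_rot: [0.99, 0.055, 0.128, -0.008]
force: [0.4, -0.0, 0.4]
grip_width: -0.001
```

```bash
python3 look.py 7; python3 -c "
from ang import *
ang(7,-10,60)"
python3 - <<'E'
from h import *
w=[(tip(205.5+5*k,.132,.031,.158),6,15+.8*k) for k in range(1,11)]
rows(w)
E
```

```text
t 9.45 tip [0.4743 0.0136 0.1571] yaw 6.3 tilt 14.7 F [ 0.4 -0.   0.4] g -0.0 q [ 0.91  0.27 -1.1   2.2   0.45  0.6  -0.38] rel [-0.133 -0.027] ext 0.0726
n 181 az median 24.9 spread [18.5 31.7]
0,1.2,-0.1,0,1,0,0, 0.2,2.4,0,0,2,0,0, 0.4,3.5,0.1,0,3,0,0, 0.8,4.6,0.2,0,4,0,0, 1.2,5.6,0.4,0,4,0,0, 1.8,6.6,0.5,0,5,0,0, 2.4,7.5,0.7,0,6,0,0, 3.1,8.4,1,0,7,0,0, 3.8,9.2,1.2,0,8,0,0, 4.7,9.9,1.4,0,8,0,0
```

{"name": "apply_moves", "arguments": {
  "rows": [0,1.2,-0.1,0,1,0,0,0.2,2.4,0,0,2,0,0,0.4,3.5,0.1,0,3,0,0,0.8,4.6,0.2,0,4,0,0,1.2,5.6,0.4,0,4,0,0,1.8,6.6,0.5,0,5,0,0,2.4,7.5,0.7,0,6,0,0,3.1,8.4,1,0,7,0,0,3.8,9.2,1.2,0,8,0,0,4.7,9.9,1.4,0,8,0,0]
}}

```text
t: 10.8
tcp_pos: [0.5163, -0.0815, 0.2253]
tool_rot: [0.979, 0.054, 0.197, -0.013]
force: [0.6, -0.3, -0.9]
grip_width: 0.003
```

```bash
python3 look.py 8; python3 -c "
from ang import *
ang(8,40,110)"
python3 - <<'E'
from h import *
w=[(tip(255.5+4*k,.132+.0018*k,.031,.158),6,23+min(10,1.2*k)) for k in range(1,11)]
rows(w)
E
```

```text
t 10.8 tip [ 0.5441 -0.0781  0.1584] yaw 6.3 tilt 22.7 F [ 0.6 -0.3 -0.9] g 0.0 q [ 1.03  0.38 -1.02  2.13  0.54  0.46 -0.23] rel [-0.063 -0.119] ext 0.0726
n 175 az median 74.8 spread [67.3 82.7]
0.4,0.7,0.3,0,1,0,0, 1,1.3,0.6,0,3,0,0, 1.6,1.9,1,0,4,0,0, 2.3,2.4,1.3,0,5,0,0, 3.1,2.9,1.7,0,6,0,0, 3.8,3.2,2.1,0,7,0,0, 4.6,3.5,2.5,0,9,0,0, 5.5,3.8,3,0,10,0,0, 6.4,3.9,3.4,0,10,0,0, 7.4,4,3.8,0,10,0,0
```

Same motion as the first pass; ends at blade azimuth about -64.5.

{"name": "apply_moves", "arguments": {
  "rows": [0.4,0.7,0.3,0,1,0,0,1,1.3,0.6,0,3,0,0,1.6,1.9,1,0,4,0,0,2.3,2.4,1.3,0,5,0,0,3.1,2.9,1.7,0,6,0,0,3.8,3.2,2.1,0,7,0,0,4.6,3.5,2.5,0,9,0,0,5.5,3.8,3,0,10,0,0,6.4,3.9,3.4,0,10,0,0,7.4,4,3.8,0,10,0,0]
}}

```text
t: 12.15
tcp_pos: [0.6035, -0.1113, 0.2189]
tool_rot: [0.958, 0.053, 0.281, -0.017]
force: [-0.4, 0.1, 0.3]
grip_width: -0.0
```

```bash
python3 look.py 9; python3 -c "
from ang import *
ang(9,85,145)"
python3 - <<'E'
from h import *
T=33.
c=(tip(295.5,.15,.031,.158),6,T)
w=[(c[0]-np.r_[.02,0,0],6,T)]
C=(np.array([.545,-.105,.235]),6,T)
w+=lerp(w[-1],C,3)
D=(np.array([.54,.19,.235]),6,T)
w+=lerp(C,D,6)
rows(w)
E
```

```text
t 12.15 tip [ 0.6425 -0.1068  0.1578] yaw 6.3 tilt 32.7 F [-0.4  0.1  0.3] g -0.0 q [ 0.89  0.48 -0.84  2.02  0.7   0.28 -0.3 ] rel [ 0.036 -0.148] ext 0.0726
n 235 az median 114.5 spread [107.7 121.7]
-1.7,-0.1,-1,0,0,0,0, -2.5,-0.5,-4.6,0,0,0,0, -3.2,-0.9,-8.2,0,0,0,0, -4,-1.3,-11.7,0,0,0,0, -3.7,-6.2,-11.5,0,0,0,0, -3.3,-11.1,-11.2,0,0,0,0, -2.9,-16,-10.9,0,0,0,0, -2.5,-20.9,-10.7,0,0,0,0, -2.1,-25.8,-10.4,0,0,0,0, -1.7,-30.7,-10.1,0,0,0,0
```

View pics/both9.png

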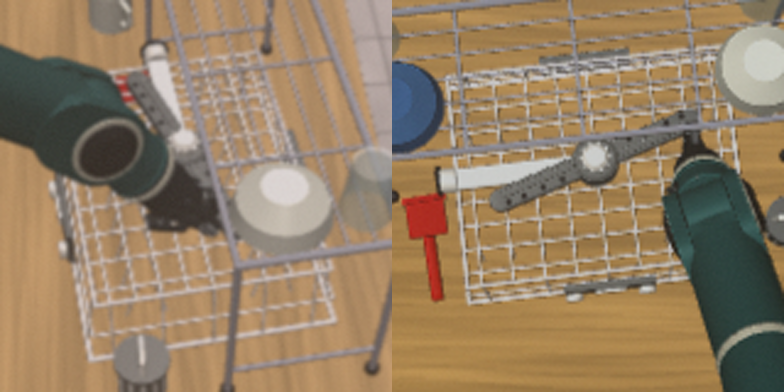

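{"name": "apply_moves", "arguments": {
  "rows": [-1.7,-0.1,-1,0,0,0,0,-2.5,-0.5,-4.6,0,0,0,0,-3.2,-0.9,-8.2,0,0,0,0,-4,-1.3,-11.7,0,0,0,0,-3.7,-6.2,-11.5,0,0,0,0,-3.3,-11.1,-11.2,0,0,0,0,-2.9,-16,-10.9,0,0,0,0,-2.5,-20.9,-10.7,0,0,0,0,-2.1,-25.8,-10.4,0,0,0,0,-1.7,-30.7,-10.1,0,0,0,0]
}}

```text
t: 13.5
tcp_pos: [0.5007, 0.156, 0.2955]
tool_rot: [0.959, 0.053, 0.279, -0.017]
force: [0.5, 0.4, 0.1]
grip_width: 0.002
```

```bash
python3 look.py 10; python3 -c "
from ang import *
ang(10,-90,-40)"
python3 - <<'E'
from h import *
T=32.7
H=(tip(114.5,.15,.060,.158),6,T); pre=(H[0]-.085*Rt(6,T)[:,2],6,T)
rows([pre,pre]+lerp(pre,H,5))
E
```

```text
t 13.5 tip [0.5395 0.1605 0.2342] yaw 6.3 tilt 32.5 F [0.5 0.4 0.1] g 0.0 q [ 0.48  0.15 -0.97  2.16  0.73  0.45 -0.93] rel [-0.068  0.12 ] ext 0.0726
n 165 az median -66.7 spread [-74.3 -60.2]
1.3,-3,1.5,-1,0,1,0, 1.3,-3,1.5,-1,0,1,0, 1.3,-3,3.2,-1,0,1,0, 1.3,-2.9,4.9,-1,0,1,0, 1.3,-2.9,6.6,-1,0,1,0, 1.3,-2.9,8.3,-1,0,1,0, 1.3,-2.9,10,-1,0,1,0, 1.3,-2.9,10,-1,0,1,0, 1.3,-2.9,10,-1,0,1,0, 1.3,-2.9,10,-1,0,1,0
```

{"name": "apply_moves", "arguments": {
  "rows": [0.6,-1.5,0.7,0,0,0,0,1.3,-3,1.5,0,0,0,0,1.3,-3,1.5,0,0,0,0,1.3,-3,1.5,0,0,0,0,1.3,-3,1.5,0,0,0,0,1.3,-3,1.5,0,0,0,0,1.3,-3,1.5,0,0,0,0,1.3,-3,1.5,0,0,0,0,1.3,-3,1.5,0,0,0,0,1.3,-3,1.5,0,0,0,0]
}}

```text
t: 14.85
tcp_pos: [0.5164, 0.1869, 0.2896]
tool_rot: [0.959, 0.053, 0.279, -0.018]
force: [0.4, 1.2, 0.8]
grip_width: -0.002
```

Run:
```python
from h import *
now()
T=32.7
H=(tip(114.5,.15,.060,.158),6,T); pre=(H[0]-.085*Rt(6,T)[:,2],6,T); print(H[0],pre[0])
rows([pre]+lerp(pre,H,5))
```

```text
t 14.85 tip [0.555  0.1915 0.2284] yaw 6.3 tilt 32.5 F [0.4 1.2 0.8] g -0.0 q [ 0.36  0.22 -0.93  2.11  0.86  0.51 -1.09] rel [-0.052  0.151] ext 0.0726
[0.59939369 0.20237579 0.158     ] [0.55372482 0.19757579 0.22952842]
0,-0.7,-0.1,0,0,0,0, 0,-0.7,1.6,0,0,0,0, 0,-0.6,3.3,0,0,0,0, 0,-0.6,5,0,0,0,0, 0,-0.6,6.7,0,0,0,0, 0,-0.6,8.4,0,0,0,0, 0,-0.6,8.4,0,0,0,0, 0,-0.6,8.4,0,0,0,0, 0,-0.6,8.4,0,0,0,0, 0,-0.6,8.4,0,0,0,0
```

{"name": "apply_moves", "arguments": {
  "rows": [0,-0.4,0,0,0,0,0,0,-0.6,1.6,0,0,0,0,0,-0.6,3.3,0,0,0,0,0,-0.6,5,0,0,0,0,0,-0.6,6.7,0,0,0,0,0,-0.6,8.4,0,0,0,0,0,-0.6,8.4,0,0,0,0,0,-0.6,8.4,0,0,0,0,0,-0.6,8.4,0,0,0,0,0,-0.6,8.4,0,0,0,0]
}}

```text
t: 16.1
tcp_pos: [0.5605, 0.1981, 0.2193]
tool_rot: [0.959, 0.053, 0.279, -0.018]
force: [-0.1, -0.2, -0.0]
grip_width: -0.002
```

```bash
python3 look.py 11
python3 - <<'E'
from h import *
from ang import *
ang(11,-90,-40)
w=[(tip(115,.15,.055,.158),6,32.7)]
w+=[(tip(114.5+4.5*k,.15-.002*k,.047-.0015*k,.158),6,32.7-1.5*k) for k in range(1,10)]
rows(w)
E
```

```text
t 16.1 tip [0.5992 0.2027 0.158 ] yaw 6.3 tilt 32.5 F [-0.1 -0.2 -0. ] g -0.0 q [ 0.17  0.41 -0.75  2.07  1.22  0.49 -1.38] rel [-0.008  0.162] ext 0.0726
n 159 az median -66.7 spread [-74.8 -60.2]
-0.5,0.1,-0.3,0,0,0,0, -1.9,0.7,-1.4,0,-1,0,0, -2.8,1.1,-2,0,-3,0,0, -3.6,1.6,-2.7,0,-4,0,0, -4.4,2.2,-3.2,0,-6,0,0, -5.1,2.9,-3.8,0,-7,0,0, -5.7,3.7,-4.3,0,-9,0,0, -6.3,4.5,-4.8,0,-10,0,0, -6.8,5.4,-5.2,0,-12,0,0, -7.2,6.4,-5.5,0,-13,0,0
```

View pics/both11.png

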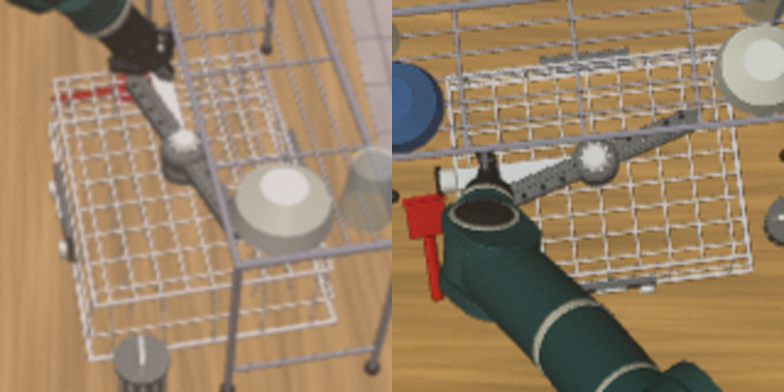

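Hooked behind the second blade at the same place as before; pulling it round.

{"name": "apply_moves", "arguments": {
  "rows": [-0.9,0.2,-0.6,0,0,0,0,-1.9,0.7,-1.4,0,-1,0,0,-2.8,1.1,-2,0,-3,0,0,-3.6,1.6,-2.7,0,-4,0,0,-4.4,2.2,-3.2,0,-6,0,0,-5.1,2.9,-3.8,0,-7,0,0,-5.7,3.7,-4.3,0,-9,0,0,-6.3,4.5,-4.8,0,-10,0,0,-6.8,5.4,-5.2,0,-12,0,0,-7.2,6.4,-5.5,0,-13,0,0]
}}

```text
t: 17.45
tcp_pos: [0.4771, 0.124, 0.2263]
tool_rot: [0.984, 0.055, 0.168, -0.011]
force: [-0.4, 0.9, 0.1]
grip_width: 0.001
```

```bash
python3 look.py 12
python3 - <<'E'
from ang import *
ang(12,-70,10)
w=[(tip(155+5*k,.132,.0325,.158),6,19-.4*k) for k in range(1,11)]
rows(w)
E
```

```text
t 17.45 tip [0.5011 0.1269 0.1578] yaw 6.4 tilt 19.4 F [-0.4  0.9  0.1] g 0.0 q [ 0.55  0.31 -1.01  2.17  0.69  0.57 -0.83] rel [-0.106  0.086] ext 0.0726
n 205 az median -24.5 spread [-31.7 -17.9]
-0.7,0.8,-0.3,0,-1,0,0, -1.3,1.8,-0.5,0,-1,0,0, -1.9,2.8,-0.8,0,-2,0,0, -2.3,3.8,-0.9,0,-2,0,0, -2.7,4.9,-1.1,0,-2,0,0, -3,6,-1.2,0,-3,0,0, -3.2,7.2,-1.3,0,-3,0,0, -3.3,8.4,-1.4,0,-4,0,0, -3.3,9.6,-1.4,0,-4,0,0, -3.2,10.7,-1.4,0,-4,0,0
```

{"name": "apply_moves", "arguments": {
  "rows": [-0.7,0.8,-0.3,0,-1,0,0,-1.3,1.8,-0.5,0,-1,0,0,-1.9,2.8,-0.8,0,-2,0,0,-2.3,3.8,-0.9,0,-2,0,0,-2.7,4.9,-1.1,0,-2,0,0,-3,6,-1.2,0,-3,0,0,-3.2,7.2,-1.3,0,-3,0,0,-3.3,8.4,-1.4,0,-4,0,0,-3.3,9.6,-1.4,0,-4,0,0,-3.2,10.7,-1.4,0,-4,0,0]
}}

```text
t: 18.8
tcp_pos: [0.4553, 0.0137, 0.2284]
tool_rot: [0.989, 0.055, 0.134, -0.009]
force: [0.5, 0.4, -0.0]
grip_width: 0.002
```

```bash
python3 look.py 13
python3 - <<'E'
from ang import *
ang(13,-10,60)
w=[(tip(205+5*k,.132,.031,.158),6,15+.8*k) for k in range(1,11)]
rows(w)
E
```

```text
t 18.8 tip [0.4745 0.0161 0.1584] yaw 6.4 tilt 15.5 F [ 0.5  0.4 -0. ] g 0.0 q [ 0.95  0.28 -1.14  2.21  0.48  0.59 -0.41] rel [-0.132 -0.025] ext 0.0726
n 180 az median 23.9 spread [17.7 30.2]
0,1.4,0.1,0,0,0,0, 0.2,2.5,0.1,0,1,0,0, 0.4,3.6,0.2,0,2,0,0, 0.8,4.7,0.3,0,3,0,0, 1.2,5.8,0.5,0,4,0,0, 1.7,6.8,0.7,0,4,0,0, 2.3,7.7,0.9,0,5,0,0, 3,8.6,1.1,0,6,0,0, 3.8,9.3,1.3,0,7,0,0, 4.6,10.1,1.6,0,8,0,0
```

{"name": "apply_moves", "arguments": {
  "rows": [0,1.3,0,0,0,0,0,0.2,2.5,0.1,0,1,0,0,0.4,3.6,0.2,0,2,0,0,0.8,4.7,0.3,0,3,0,0,1.2,5.8,0.5,0,4,0,0,1.7,6.8,0.7,0,4,0,0,2.3,7.7,0.9,0,5,0,0,3,8.6,1.1,0,6,0,0,3.8,9.3,1.3,0,7,0,0,4.6,10.1,1.6,0,8,0,0]
}}

```text
t: 20.15
tcp_pos: [0.5157, -0.0811, 0.2249]
tool_rot: [0.977, 0.055, 0.203, -0.013]
force: [0.1, -0.5, -0.2]
grip_width: 0.004
```

```bash
python3 look.py 14
python3 - <<'E'
from ang import *
ang(14,40,110)
d=load("top0");im=d["image"]
# basket: near long bottom + wires near edge; view large with points
cv2.imwrite("pics/bz.png",cv2.resize(im[110:230,170:315],None,fx=5.5,fy=5,interpolation=cv2.INTER_CUBIC))
# duct direction: white pixels on duct at z=.14
hsv=cv2.cvtColor(im,cv2.COLOR_BGR2HSV)
m=((hsv[...,1]<40)&(hsv[...,2]>180)).astype(np.uint8)
m=cv2.morphologyEx(m,cv2.MORPH_OPEN,np.ones((5,5),np.uint8)); m[:, :178]=0;m[:,234:]=0;m[:155]=0;m[185:]=0
v,u=np.nonzero(m);P=np.array([onz(d,a,b,.14)[:2] for a,b in zip(u,v)])
# centre per column slice in y
ys=P[:,1];b=np.round(ys/.01);c=np.array([[np.median(P[b==k,0]),np.median(P[b==k,1])] for k in np.unique(b) if (b==k).sum()>10])
print(len(P),c.round(3).tolist()); k=np.polyfit(c[:,1],c[:,0],1);print("duct az",90-np.degrees(np.arctan(k[0])), "x at pivot y",np.polyval(k,.041))
E
```

```text
t 20.15 tip [ 0.5444 -0.0776  0.1583] yaw 6.4 tilt 23.5 F [ 0.1 -0.5 -0.2] g 0.0 q [ 1.05  0.39 -1.05  2.14  0.59  0.45 -0.27] rel [-0.063 -0.119] ext 0.0726
n 178 az median 74.4 spread [67.  82.1]
391 [[0.602, 0.08], [0.602, 0.09], [0.6, 0.101], [0.6, 0.109], [0.598, 0.121], [0.596, 0.129], [0.596, 0.14], [0.594, 0.15], [0.594, 0.159], [0.592, 0.171], [0.592, 0.179], [0.59, 0.19], [0.588, 0.198], [0.587, 0.209], [0.583, 0.221], [0.587, 0.229], [0.583, 0.24], [0.583, 0.25], [0.579, 0.271], [0.583, 0.279]]
duct az 96.55251053403397 x at pivot y 0.6069018187491483
```

View pics/bz.png

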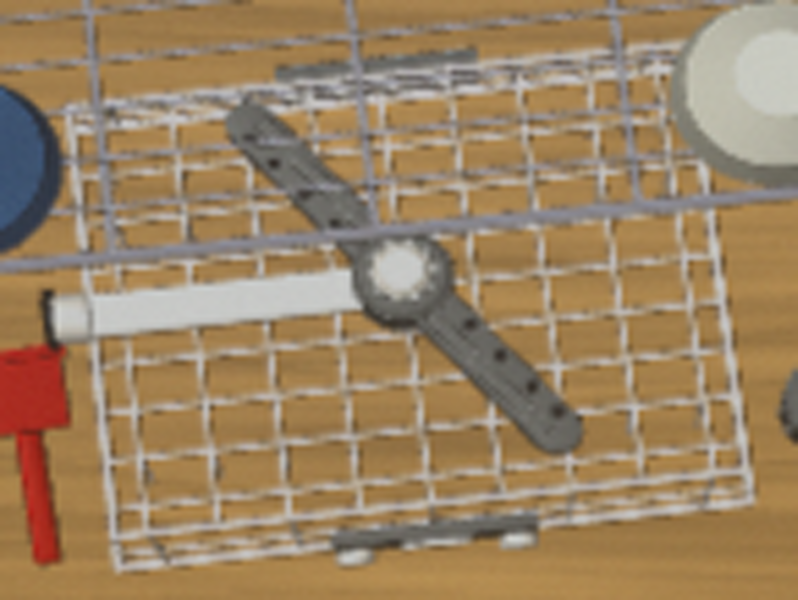

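View pics/both14.png

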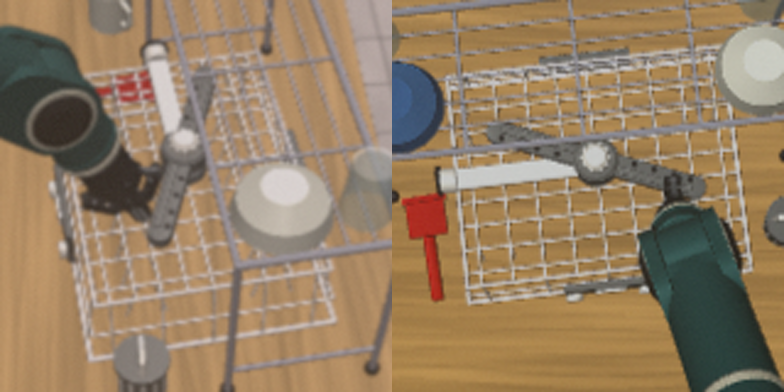

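Run:
```python
from h import *
d=load("top0");im=d["image"]
hsv=cv2.cvtColor(im,cv2.COLOR_BGR2HSV).astype(int)
w=np.clip(90-hsv[...,1],0,90)*(hsv[...,2]>140)
v,u=np.nonzero(w); k=(u>185)&(u<305)&(v>170)&(v<215)
v=v[k];u=u[k];W=w[v,u]
P=np.array([onz(d,a,b,.127)[:2] for a,b in zip(u,v)])-PIV
m=(P[:,0]<-.03)&~(np.abs(P[:,0]+P[:,1]*.13)<.03)
th=np.radians(P[:,0]*0+0)
for nm,base in(("long",90),("cross",0)):
    best=[]
    for a in np.arange(3,11,.1):
        t=np.radians(base+a); c=-P[m,0]*np.sin(t)+P[m,1]*np.cos(t)
        h,_=np.histogram(c,bins=np.arange(-.3,.3,.002),weights=W[m]); h=cv2.GaussianBlur(h.reshape(1,-1),(5,1),1).ravel()
        best.append(((h**2).sum(),a))
    best.sort(reverse=True);print(nm,[round(b[1],1) for b in best[:5]])
```

```text
Traceback (most recent call last):
cv2.error: OpenCV(4.12.0) /io/opencv/modules/imgproc/src/filter.simd.hpp:2998: error: (-213:The function/feature is not implemented) Unsupported combination of source format (=4), and buffer format (=5) in function 'getLinearRowFilter'
```

Run:
```python
from h import *
d=load("top0");im=d["image"]
hsv=cv2.cvtColor(im,cv2.COLOR_BGR2HSV).astype(int)
w=np.clip(90-hsv[...,1],0,90)*(hsv[...,2]>140)
v,u=np.nonzero(w); k=(u>185)&(u<305)&(v>170)&(v<215)
v=v[k];u=u[k];W=w[v,u].astype(float)
P=np.array([onz(d,a,b,.127)[:2] for a,b in zip(u,v)])-PIV
m=(P[:,0]<-.03)&~(np.abs(P[:,0]+P[:,1]*.13)<.03)
for nm,base in(("long",90),("cross",0)):
    best=[]
    for a in np.arange(3,11,.1):
        t=np.radians(base+a); c=-P[m,0]*np.sin(t)+P[m,1]*np.cos(t)
        h,_=np.histogram(c,bins=np.arange(-.3,.3,.002),weights=W[m]); h=np.convolve(h,[.25,.5,.25])
        best.append(((h**2).sum(),a))
    best.sort(reverse=True);print(nm,[round(b[1],1) for b in best[:5]])
w=[(tip(254.5+3*k,.132+.0015*k,.031,.158),6.4,23.5+.8*k) for k in range(1,7)]
rows(w)
```

```text
long [np.float64(7.0), np.float64(6.9), np.float64(7.1), np.float64(7.2), np.float64(6.8)]
cross [np.float64(6.7), np.float64(7.3), np.float64(7.4), np.float64(7.6), np.float64(6.3)]
0.2,0.5,0.1,0,1,0,0, 0.6,1,0.4,0,2,0,0, 1,1.5,0.6,0,2,0,0, 1.5,1.9,0.9,0,3,0,0, 2,2.3,1.1,0,4,0,0, 2.6,2.7,1.4,0,5,0,0, 2.6,2.7,1.4,0,5,0,0, 2.6,2.7,1.4,0,5,0,0, 2.6,2.7,1.4,0,5,0,0, 2.6,2.7,1.4,0,5,0,0
```

{"name": "apply_moves", "arguments": {
  "rows": [0.2,0.5,0.1,0,1,0,0,0.6,1,0.4,0,2,0,0,1,1.5,0.6,0,2,0,0,1.5,1.9,0.9,0,3,0,0,2,2.3,1.1,0,4,0,0,2.6,2.7,1.4,0,5,0,0,2.6,2.7,1.4,0,5,0,0,2.6,2.7,1.4,0,5,0,0,2.6,2.7,1.4,0,5,0,0,2.6,2.7,1.4,0,5,0,0]
}}

```text
t: 21.5
tcp_pos: [0.5472, -0.1042, 0.2223]
tool_rot: [0.968, 0.054, 0.245, -0.016]
force: [0.1, -1.0, 0.2]
grip_width: 0.002
```

```bash
python3 look.py 15
python3 - <<'E'
from ang import *
ang(15,75,115)
w=[(tip(272.5+1.2*k,.141,.031,.158),6.4,28) for k in range(0,5)]
rows(w)
E
```

```text
t 21.5 tip [ 0.5815 -0.1001  0.1585] yaw 6.3 tilt 28.4 F [ 0.1 -1.   0.2] g 0.0 q [ 1.03  0.43 -0.99  2.11  0.65  0.36 -0.28] rel [-0.026 -0.141] ext 0.0726
n 223 az median 91.4 spread [84.5 98.1]
0.1,0.1,0.1,0,0,0,0, 0.3,0.2,0.2,0,0,0,0, 0.6,0.2,0.3,0,0,0,0, 0.9,0.3,0.5,0,0,0,0, 1.1,0.4,0.6,0,0,0,0, 1.1,0.4,0.6,0,0,0,0, 1.1,0.4,0.6,0,0,0,0, 1.1,0.4,0.6,0,0,0,0, 1.1,0.4,0.6,0,0,0,0, 1.1,0.4,0.6,0,0,0,0
```

{"name": "apply_moves", "arguments": {
  "rows": [0.2,0.1,0.1,0,0,0,0,0.4,0.1,0.2,0,0,0,0,0.6,0.2,0.3,0,0,0,0,0.8,0.2,0.5,0,0,0,0,1,0.3,0.6,0,0,0,0,1,0.3,0.6,0,0,0,0,1,0.3,0.6,0,0,0,0,1,0.3,0.6,0,0,0,0,1,0.3,0.6,0,0,0,0,1,0.3,0.6,0,0,0,0]
}}

```text
t: 22.85
tcp_pos: [0.5591, -0.1059, 0.2218]
tool_rot: [0.968, 0.054, 0.245, -0.016]
force: [0.0, 0.4, 0.2]
grip_width: 0.006
```

```bash
python3 look.py 16
python3 - <<'E'
from ang import *
ang(16,75,120)
E
```

```text
t 22.85 tip [ 0.5935 -0.1018  0.1579] yaw 6.3 tilt 28.5 F [0.  0.4 0.2] g 0.01 q [ 1.01  0.45 -0.97  2.08  0.66  0.37 -0.28] rel [-0.014 -0.143] ext 0.0726
n 246 az median 95.4 spread [ 87.8 102.4]
```

View pics/both16.png

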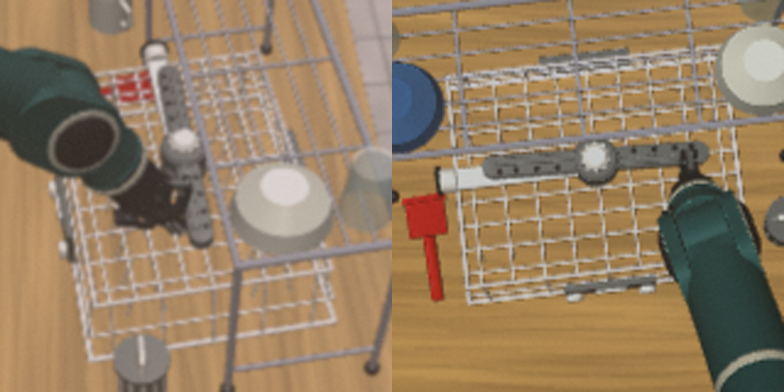

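{"name": "apply_moves", "arguments": {
  "rows": [0.1,0,0.1,0,0,0,0,0.2,0.1,0.1,0,0,0,0,0.3,0.1,0.2,0,0,0,0,0.3,0.1,0.2,0,0,0,0,0.3,0.1,0.2,0,0,0,0,0.3,0.1,0.2,0,0,0,0,0.3,0.1,0.2,0,0,0,0,0.3,0.1,0.2,0,0,0,0,0.3,0.1,0.2,0,0,0,0,0.3,0.1,0.2,0,0,0,0]
}}

```text
t: 24.2
tcp_pos: [0.5628, -0.1065, 0.2214]
tool_rot: [0.968, 0.054, 0.245, -0.016]
force: [0.6, 0.3, -0.5]
grip_width: -0.001
```

```bash
python3 look.py 17
python3 - <<'E'
from ang import *
ang(17,75,120);ang(17,-110,-60)
d=load("top17");cv2.imwrite("pics/c17.png",cv2.resize(d["image"][130:200,170:300],None,fx=6,fy=6,interpolation=cv2.INTER_CUBIC))
E
```

```text
t 24.2 tip [ 0.5972 -0.1024  0.1576] yaw 6.3 tilt 28.5 F [ 0.6  0.3 -0.5] g -0.0 q [ 1.    0.46 -0.96  2.07  0.67  0.37 -0.28] rel [-0.01  -0.143] ext 0.0726
n 252 az median 97.0 spread [ 89.3 104.4]
n 196 az median -83.4 spread [-92.  -77.3]
```

View pics/c17.png

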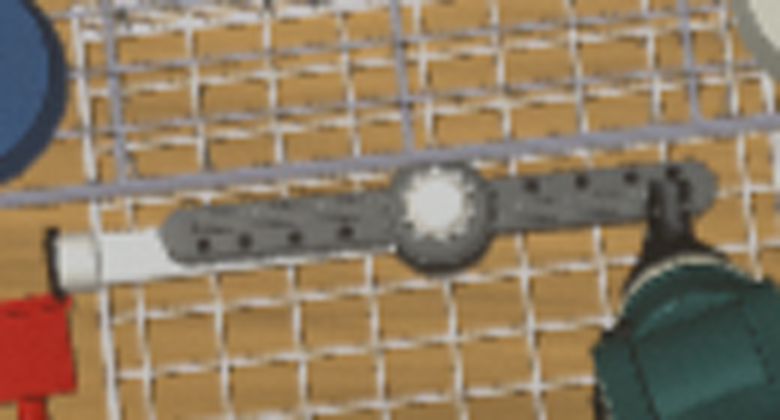

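Run:
```python
from h import *
T=28.5
c=(np.array([.597,-.102,.158]),6.3,T)
b=(np.array([.57,-.104,.158]),6.3,T)
e=(np.array([.50,-.11,.25]),6.3,T); f=(np.array([.46,-.12,.31]),6.3,T)
rows(lerp(c,b,3)+lerp(b,e,4)+lerp(e,f,3))
```

```text
-0.8,-0.1,-0.5,0,0,0,0, -1.6,-0.1,-0.9,0,0,0,0, -2.4,-0.2,-1.3,0,0,0,0, -2.8,-0.2,-4.2,0,0,0,0, -3.3,-0.3,-7,0,0,0,0, -3.7,-0.3,-9.9,0,0,0,0, -4.2,-0.4,-12.8,0,0,0,0, -4.4,-0.2,-15.2,0,0,0,0, -4.7,-0.1,-17.6,0,0,0,0, -4.9,0.1,-20,0,0,0,0
```

{"name": "apply_moves", "arguments": {
  "rows": [-0.8,-0.1,-0.5,0,0,0,0,-1.6,-0.1,-0.9,0,0,0,0,-2.4,-0.2,-1.3,0,0,0,0,-2.8,-0.2,-4.2,0,0,0,0,-3.3,-0.3,-7,0,0,0,0,-3.7,-0.3,-9.9,0,0,0,0,-4.2,-0.4,-12.8,0,0,0,0,-4.4,-0.2,-15.2,0,0,0,0,-4.7,-0.1,-17.6,0,0,0,0,-4.9,0.1,-20,0,0,0,0]
}}

```text
t: 25.55
tcp_pos: [0.4243, -0.1247, 0.3742]
tool_rot: [0.968, 0.053, 0.245, -0.015]
force: [0.2, -0.6, -1.6]
grip_width: 0.001
```

```bash
python3 look.py 18
python3 - <<'E'
from ang import *
ang(18,75,120);ang(18,-110,-60)
for n in("scene","top"):
    cv2.imwrite(f"pics/{n}18.png",load(n+"18")["image"])
E
```

```text
t 25.55 tip [ 0.4587 -0.1208  0.3104] yaw 6.2 tilt 28.5 F [ 0.2 -0.6 -1.6] g 0.0 q [ 1.57 -0.29 -1.03  2.16 -0.74  0.84  1.04] rel [-0.148 -0.162] ext 0.0726
n 241 az median 97.0 spread [ 89.1 104.4]
n 230 az median -84.5 spread [-91.4 -77.8]
```

View pics/top18.png

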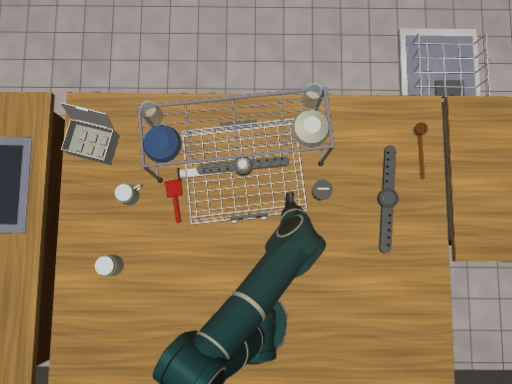

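View pics/scene18.png

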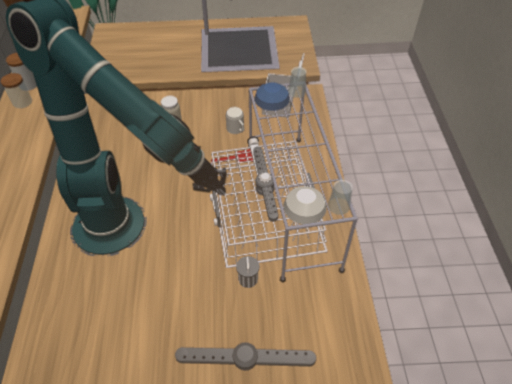

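Run:
```python
from workcell import arm
print(arm.finish_job())
```

```text
the job is handed in; nothing more can be done
None
```

I turned the spray arm anticlockwise through about 414°: from 55° before the basket's long-side direction, round one full turn, and on to the next long-side position. I pushed it with the closed fingers, hand tilted to clear the shelf, in three contacts at about 0.7 rad/s or less. Then I backed the hand clear and handed in at about 25.6 s of the 69 s allowed.

- **Final angle:** the two blades read azimuths of 97.0° and 95.5°, about 96.3° on average. The basket's long direction reads 96.6° from the duct, 97.0° from the grid wires and about 97.5° from its corners. These disagree slightly, so the spray arm is aligned to within about 1°.
- **Forces:** every force reading I took, once per move, was under about 2 N, none showing contact with anything except the blades.
- **Other things:** in the last pictures the shelf, micro filter, scraper, mug and lower arm appear where they were. I checked this by eye only.
- **Hand:** it ended in free space, with the fingertips 31 cm above the block and about 22 cm from the pivot horizontally.

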